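# Unstack the battery packs into their chargers

### The job

Put the battery packs on charge: take the stack apart and lay each pack flat, right way up, in the charger whose bay is made for its size, with its contact end towards that charger's contact block. Set the packs down, do not drop them, and leave the heat sink and the spool of solder where they stand.

Things in the scene. Friction and masses are not known exactly. Their poses are not given: they have to be found in the camera images.
- pack_a_center (a point): The largest battery pack, a grey plastic block 104 x 62 x 32 mm (x, y, z), at the start lying flat, bottom of the stack, resting on the bench. Point: its centre. z up; +x to its contact end (brass contacts over the upper edge), -x to the end with thumb ribs. Grip across its 62 mm width (y).
- pack_b_center (a point): The second largest battery pack, a grey plastic block 84 x 50 x 30 mm (x, y, z), at the start lying flat, on top of the largest. Point: its centre. z up; +x to its contact end (brass contacts over the upper edge), -x to the end with thumb ribs. Grip across its 50 mm width (y). The pack below sticks out all round: keep fingertips above this one's underside.
- pack_c_center (a point): The second smallest battery pack, a grey plastic block 66 x 38 x 30 mm (x, y, z), at the start lying flat, on top of the second largest. Point: its centre. z up; +x to its contact end (brass contacts over the upper edge), -x to the end with thumb ribs. Grip across its 38 mm width (y). The pack below sticks out all round: keep fingertips above this one's underside.
- pack_d_center (a point): The smallest battery pack, a grey plastic block 46 x 30 x 28 mm (x, y, z), at the start lying flat, top of the stack. Point: its centre. z up; +x to its contact end (brass contacts over the upper edge), -x to the end with thumb ribs. Grip across its 30 mm width (y). The pack below sticks out all round: keep fingertips above this one's underside.
- bay_a (a point): Black fixed charger with a flat bay 114 x 72 mm (x, y), its pack's size plus 5 mm all round. Point: centre of the bay floor, 10 mm above the bench; z up, +x to the contact block (22 mm long, 80 mm wide, 20 mm above the floor, brass contacts; block_a is its top) closing that end. Rim 6 mm high, 4 mm wide: whole -x end, and 10 mm at the four corners of the long sides, otherwise open for fingers.
- bay_b (a point): Black fixed charger with a flat bay 94 x 60 mm (x, y), its pack's size plus 5 mm all round. Point: centre of the bay floor, 10 mm above the bench; z up, +x to the contact block (22 mm long, 68 mm wide, 20 mm above the floor, brass contacts; block_b is its top) closing that end. Rim 6 mm high, 4 mm wide: whole -x end, and 10 mm at the four corners of the long sides, otherwise open for fingers.
- bay_c (a point): Black fixed charger with a flat bay 76 x 48 mm (x, y), its pack's size plus 5 mm all round. Point: centre of the bay floor, 10 mm above the bench; z up, +x to the contact block (22 mm long, 56 mm wide, 20 mm above the floor, brass contacts; block_c is its top) closing that end. Rim 6 mm high, 4 mm wide: whole -x end, and 10 mm at the four corners of the long sides, otherwise open for fingers.
- bay_d (a point): Black fixed charger with a flat bay 56 x 40 mm (x, y), its pack's size plus 5 mm all round. Point: centre of the bay floor, 10 mm above the bench; z up, +x to the contact block (22 mm long, 48 mm wide, 20 mm above the floor, brass contacts; block_d is its top) closing that end. Rim 6 mm high, 4 mm wide: whole -x end, and 10 mm at the four corners of the long sides, otherwise open for fingers.
- heatsink: Aluminium heat sink with upright fins, 60 x 46 x 31 mm high, loose on the bench among the chargers; origin under its centre. Not to be moved.
- solder_spool: White spool of solder standing on its flange, diameter 52 mm, 48 mm high, loose on the bench among the chargers; origin under its centre. Not to be moved.
Not all that is in view belongs to the job. Leave any blue look-alike of the part that bears pack_a_center alone. What is shaped like the part that bears bay_b but turquoise is not meant.

How it is judged:
By the outcome, as a careful person would: the job done as asked, in the order asked, and still so for the second after the job is handed in, with the robot touching nothing.
It also fails if it takes over 128 s, if anything falls off the work surface, if the arm or the gripper's body presses on something with over 40 N, if the wrist force passes 120 N, or if a joint passes its speed limit or range.

### The arm

A 6-joint arm with a two-finger parallel gripper is mounted at the origin on the work surface. World frame = base frame: x ahead of the robot, y to its left, z up, the work surface at z = 0. Lengths are in mm, angles in rad, forces in N, time in s.
With the tool pointing down it reaches from about 250 to 725 mm from the base axis. Payload 9.7 kg.
Tool frame: the origin (TCP) lies on the centre line of the jaws, within the pads' length; the fingertips stand 19 mm ahead of it and the grasp point (between the pads) is the TCP (ctrl.finger_overhang is the distance from the TCP to the fingertips, in mm); z points along the fingers, y is the line along which they close (so a half turn about z gives the same grasp; the last joint's range is limited). The gripper opens to 85 mm and grips with 20 to 120 N. Pads are 22 mm wide; open, the fingers measure 114 mm over their backs; the gripper's body (76 mm by 85 mm) begins 54 mm behind the grasp point. The pads swing forward as they close: fully open they stand 13 mm farther back than shut.
Start: joints at [-1.274, 0.087, 0.176, 1.66, 0, 1.571], TCP at [160.851, -525.95, 250.284] pointing down, gripper open.
Joint ranges: [-3.13, 3.13], [-0.85, 1.81], [-1.15, 1.24], [-2.2, 2.28], [-1.44, 1.52], [-3.14, 3.14]. Speed limits (rad/s): [2.22, 2.22, 2.57, 3.14, 3.14, 3.14].

### API

Orientations are given as a rotation vector (axis times angle).
In Python, from cell import get_state, viewer, workorder, ctrl gives the robot as it stands.
- The arm moves only by the tool arm_command, never from a script. Its arguments are lists of equal length, an entry for each row: "translation": the shift along the tool's x, y, z as a fraction of full scale, a list of three; "yaw": the turn about the tool's z as a fraction of full scale; "claw": the opening, from -1 (shut) to 1 (fully open). In form: {"translation": [[tx, ty, tz], ...], "yaw": [yaw, ...], "claw": [claw, ...]}. A call has 1 to 12 rows; each row shifts and turns the commanded pose from where the row before left it, along the tool's axes as they then stand; what a row does not reach is not made up. Full scale, the value 1, is 12 cm for a shift and 0.08 rad for a turn. A row lasts 1/10 s, in which the tool goes at most 50 mm and 8.59 degrees, less where a joint would pass 70% of its speed; a pose out of reach is approached as far as the arm can. A call with a number of a shift or a turn outside -1 to 1 is refused whole. A call with a gripper value outside its range is refused whole. The fingers move at their own pace and stop on an object; the grip force is fixed at half the most. Time passes only in rows, so rows that do not move let the fingers close. It gives the time, the measured TCP pose, the force, the opening and the grip force at its end, in the units of the state.
- get_state(): the state, without advancing time (a new reading comes with each control period).
- viewer.get_image(name): name is "side" or "top"; returns a dict with "frame" (400x640x3 uint8, red, green, blue), "vfov" (degrees; the focal length in pixels is half the picture's height over the tangent of half this angle, whatever the lens; pixels are square), "cx", "cy" (the principal point, pixels), "k1" (the pictures are not rectified: a ray, as slopes to the right and down, at radius r is drawn at 1 + k1 r^2 times it, then the intrinsics apply), "origin" and "rotation" of the camera in the world. Camera axes: x right, y up, looking along -z (the intrinsics and any distortion apply to the point x, -y, -z); pixel columns grow to the right and rows downward; lengths in mm; the calibration is good to about 2 mm. A picture is of the moment at which its call begins. There is no depth.
- workorder.finish_job(): hands the job in; it is judged then, once.
The state is a dict: "t": time; "qpos": joint angles; "joint_velocities": joint speeds; "effort": joint torques, N m; "eef_pos": TCP position; "tool_rot": TCP orientation; "force": force on the tool from outside, world axes, zero at the start; "ft_torque": the same for the moment, N m; "width": finger opening in mm; "grip_force": force on a finger pad.
Only numpy, scipy, OpenCV 4.12 (cv2) and the standard library are available. Lean on these libraries where they do the work, as an engineer would, in place of code of your own. Each camera call takes 0.05 s, during which the arm holds its last target. There are 200 camera calls.

## Working session

There is one attempt and no reset: what is moved stays moved. The work goes in short steps, Python scripts to look and compute and a tool call to move; the robot and the scene stay as the last step left them, time stands still between calls to the robot, and variables do not carry over. Pictures are saved under pics/ and viewed, at most 17 in all, crops included, and the job is handed in when it is done.

Besides the shell and the picture viewer there is one more tool, called after ">>>" as name(argument=value, ...), one argument or row to a line, values as JSON. arm_command: Moves the arm, as the interface text tells. Shift numbers are shares of 12 cm and turn numbers shares of 0.08 rad, none past 1 either way. Its arguments: {"type":"object","properties":{"translation":{"type":"array"},"yaw":{"type":"array"},"claw":{"type":"array"}},"required":["translation","yaw","claw"]}

```bash
ls; mkdir -p pics; python3 - <<'E'
from cell import get_state, viewer, ctrl
import cv2,pickle
s=get_state();print(s, ctrl.finger_overhang)
for n in("top","side"):
    d=viewer.get_image(n);f=d.pop("frame");print(n,d)
    cv2.imwrite(f"pics/{n}0.png",f[...,::-1]);pickle.dump(d,open(n+".pkl","wb"))
    cv2.imwrite(f"pics/{n}0b.png",cv2.resize(f[...,::-1],(800,500),interpolation=cv2.INTER_CUBIC))
E
```

```text
pics
{'t': 0.0, 'qpos': array([-1.27399592e+00,  8.74522755e-02,  1.75132184e-01,  1.65977846e+00,
       -2.11658048e-05,  1.57079513e+00]), 'joint_velocities': array([-0.00145502,  0.00015523,  0.00108652,  0.00024468,  0.00016448,
       -0.00108457]), 'effort': array([ 8.11982736e-04, -5.20394862e+01,  4.64801538e+01,  1.64614047e-02,
        1.27584476e-04, -3.29818434e-06]), 'eef_pos': array([ 160.79124381, -525.76613314,  249.58632976]), 'tool_rot': array([-3.10579208e+00, -4.64315577e-01,  3.35188418e-04]), 'force': array([-0.09244818, -0.05038366,  0.07654505]), 'ft_torque': array([ 0.01384408, -0.0328197 ,  0.00843517]), 'grip_force': 0.0, 'width': 85.2251811418736} 19.0
top {'vfov': 42.87956270189813, 'cx': 328.6033724830621, 'cy': 200.73375959791454, 'k1': 0.0529993726755287, 'origin': array([ 4.26161494e+02, -5.76664660e-01,  1.55325507e+03]), 'rotation': array([ 0.08961025, -0.09080202, -1.55880544])}
side {'vfov': 54.16679419082753, 'cx': 317.2127666547558, 'cy': 193.28557121261142, 'k1': -0.04560784136131404, 'origin': array([542.44232414, 887.44913056, 576.15485634]), 'rotation': array([ 0.05458375, -1.58376831, -2.7016936 ])}
```

View pics/top0b.png

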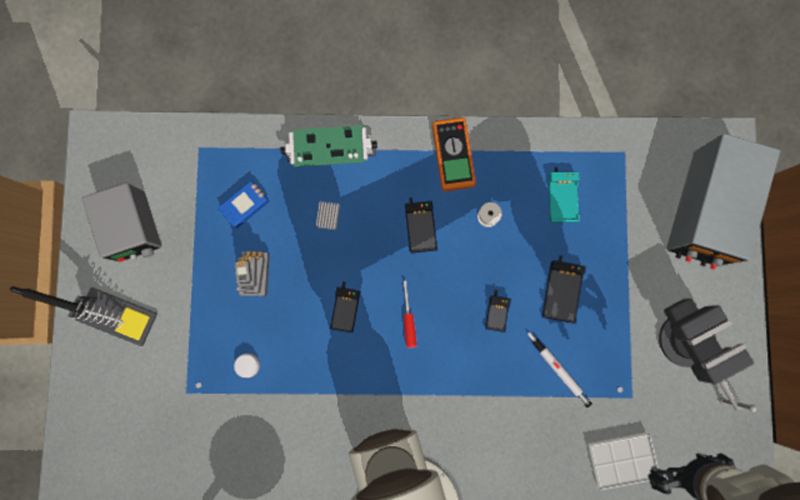

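View pics/side0b.png

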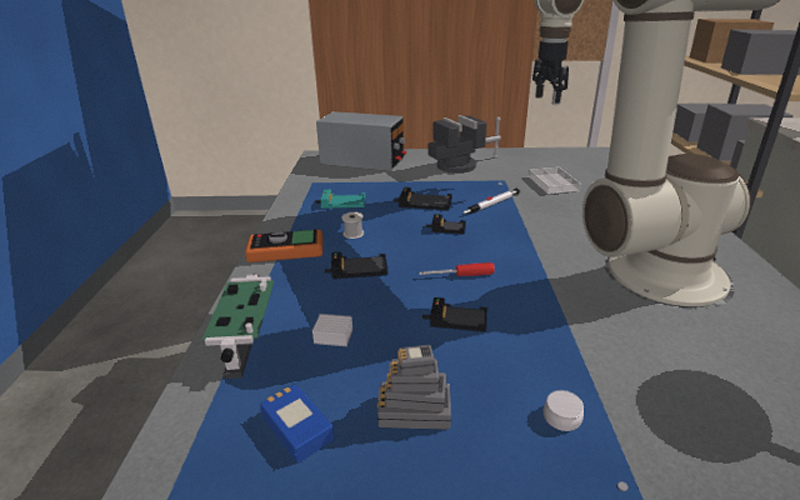

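The top view shows the stack at about (252,273) in the 800 px picture. The chargers are A (565,290), B (421,225), C (346,307) and D (497,310), and their blocks face up in the picture (+x). The blue and turquoise decoys are clear of all of these. Next I'll zoom in to pick corners.

```bash
python3 - <<'E'
import cv2,numpy as np
t=cv2.imread("pics/top0.png");s=cv2.imread("pics/side0.png")
def crop(im,u,v,w=50,h=56,k=5):
    c=cv2.resize(im[v:v+h,u:u+w],None,fx=k,fy=k,interpolation=cv2.INTER_CUBIC)
    c=cv2.convertScaleAbs(c,alpha=1.5,beta=15)
    for i in range(0,w,10): cv2.putText(c,str(u+i),(i*k,8),0,.3,(0,255,255),1);cv2.line(c,(i*k,0),(i*k,h*k),(0,255,255) if 0 else (90,90,0),1)
    for i in range(0,h,10): cv2.putText(c,str(v+i),(0,i*k+8),0,.3,(0,255,255),1);cv2.line(c,(0,i*k),(w*k,i*k),(90,90,0),1)
    return c
r1=np.hstack([crop(t,180,190),crop(t,430,200),crop(t,315,150)])
r2=np.hstack([crop(t,255,218),crop(t,375,222),crop(s,300,270,64,78,3)[:, :0] if 0 else cv2.resize(crop(s,296,272,70,74,4),(250,280))])
cv2.imwrite("pics/c1.png",np.vstack([r1,r2]))
cv2.imwrite("pics/c2.png",crop(s,296,270,70,76,7))
E
```

```text
(no output)
```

View pics/c1.png

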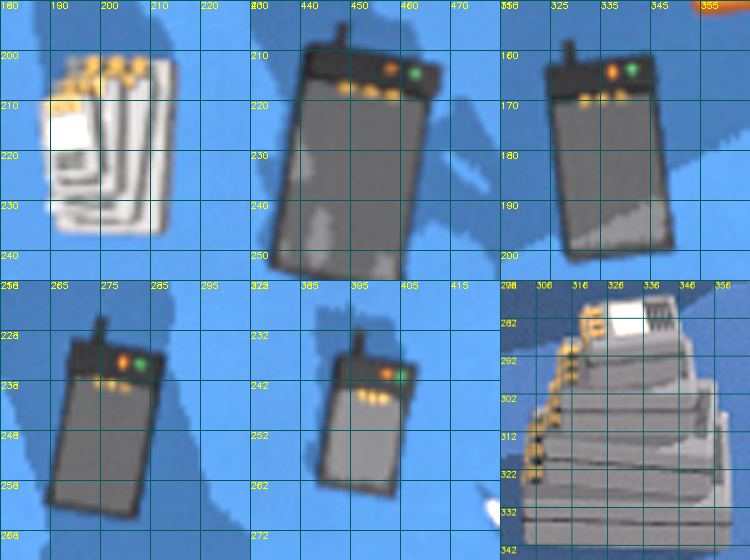

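View pics/c2.png

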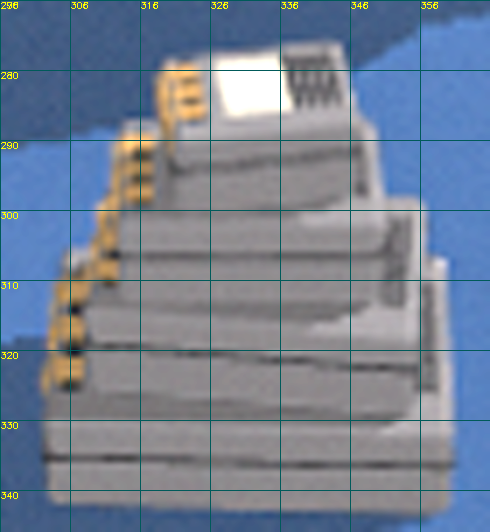

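The zooms show every pack's contacts at the +x end (left in the side view) with small yaw differences between packs. I'll fit poses by matching silhouettes in both cameras.

```bash
cat > h.py <<'E'
import cv2,numpy as np,pickle
from scipy.spatial.transform import Rotation as R
from scipy.optimize import minimize
PK=dict(a=(104,62,32),b=(84,50,30),c=(66,38,30),d=(46,30,28))
cal={n:pickle.load(open(f"{n}.pkl","rb")) for n in("top","side")}
def proj(P,n):
    d=cal[n];f=200/np.tan(np.radians(d["vfov"])/2)
    q=(np.atleast_2d(P)-d["origin"])@R.from_rotvec(d["rotation"]).as_matrix()
    s=np.c_[q[:,0],-q[:,1]]/-q[:,2:3]
    s=s*(1+d["k1"]*(s**2).sum(1,keepdims=True))
    return s*f+[d["cx"],d["cy"]]
def unproj(uv,z,n):
    from scipy.optimize import fsolve
    return fsolve(lambda p:(proj([p[0],p[1],z],n)[0]-uv),[450,0])
def box(x0,x1,y0,y1,z0,z1): return np.array([[x,y,z] for x in(x0,x1) for y in(y0,y1) for z in(z0,z1)],float)
def place(B,p):
    c,s=np.cos(p[2]),np.sin(p[2]);return np.c_[p[0]+c*B[:,0]-s*B[:,1],p[1]+s*B[:,0]+c*B[:,1],B[:,2]]
def pack(k,z):L,W,H=PK[k];return [box(-L/2,L/2,-W/2,W/2,z,z+H)]
def charger(k):
    L,W,_=PK[k];a=L/2+5;w=W/2+9
    o=[box(-a-4,a+22,-w,w,0,10),box(a,a+22,-w,w,0,30),box(-a-4,-a,-w,w,0,16)]
    for s in(-1,1):
        y0,y1=sorted((s*w,s*(w-4)))
        o+=[box(-a,-a+10,y0,y1,0,16),box(a-10,a,y0,y1,0,16)]
    return o
K=4
def sil(boxes,n,roi):
    u,v,w,h=roi;m=np.zeros((h*K,w*K),np.uint8)
    for b in boxes:
        q=((proj(b,n)-[u,v]+.5)*K-.5)
        cv2.fillConvexPoly(m,cv2.convexHull((q*16).astype(np.int32)),1,shift=4)
    return m
def mask(im,roi,op=0,thr=1.25):
    u,v,w,h=roi;c=cv2.resize(im[v:v+h,u:u+w],None,fx=K,fy=K,interpolation=cv2.INTER_CUBIC).astype(float)
    m=(c[...,0]<thr*c[...,2]+8).astype(np.uint8)
    if op:m=cv2.morphologyEx(m,cv2.MORPH_OPEN,np.ones((op,op),np.uint8))
    k,l,st,_=cv2.connectedComponentsWithStats(m);
    return (l==1+st[1:,4].argmax()).astype(np.uint8)
def grab(tag):
    from cell import viewer
    o={}
    for n in("top","side"):
        o[n]=np.ascontiguousarray(viewer.get_image(n)["frame"][...,::-1]);cv2.imwrite(f"pics/{n}_{tag}.png",o[n])
    return o
def roi_of(boxes,n,pad=14):
    q=np.vstack([proj(b,n) for b in boxes]);a=np.floor(q.min(0)-pad).astype(int);b=np.ceil(q.max(0)+pad).astype(int)
    a=np.maximum(a,0);b=np.minimum(b,[640,400]);return (*a,*(b-a))
def fit(models,p0,ims,op=0,cams=("top","side"),step=(6,6,.08),thr=1.25,masks=None):
    p0=np.array(p0,float).reshape(-1,3);allb=lambda p:[place(b,q) for m,q in zip(models,p.reshape(-1,3)) for b in m]
    rois={n:roi_of(allb(p0),n) for n in cams};ms={n:mask(ims[n],rois[n],op,thr) for n in cams}
    sc=np.tile(step,len(p0))
    f=lambda e:sum((sil(allb(p0.ravel()+e*sc),n,rois[n])!=ms[n]).sum()/K**2 for n in cams)
    e=np.zeros(p0.size);
    for _ in range(3):
        r=minimize(f,e,method="Powell",options=dict(maxiter=30));e=r.x
        r=minimize(f,e,method="Nelder-Mead",options=dict(maxiter=400,initial_simplex=np.vstack([e]+[e+.5*d for d in np.eye(e.size)])));e=r.x
    p=(p0.ravel()+e*sc).reshape(-1,3)
    ov=[]
    for n in cams:
        o=cv2.resize(ims[n][rois[n][1]:rois[n][1]+rois[n][3],rois[n][0]:rois[n][0]+rois[n][2]],None,fx=K,fy=K)
        for b in allb(p):
            q=((proj(b,n)-rois[n][:2]+.5)*K-.5);cv2.polylines(o,[cv2.convexHull(q.astype(np.int32))],1,(0,0,255))
        c,_=cv2.findContours(ms[n],0,1);cv2.drawContours(o,c,-1,(0,255,0));ov.append(o)
    return p,r.fun,[float(m.sum()/K**2) for m in ms.values()],ov
def sheet(ovs,name,size=(800,600)):
    W,H=size;x=y=rh=0;S=np.zeros((H,W,3),np.uint8)
    for o in ovs:
        if x+o.shape[1]>W:x=0;y+=rh;rh=0
        h=min(o.shape[0],H-y);w=min(o.shape[1],W)
        if h<=0:break
        S[y:y+h,x:x+w]=o[:h,:w];x+=w;rh=max(rh,h)
    cv2.imwrite("pics/"+name,S)
E
python3 - <<'E'
from h import *
ims={n:cv2.imread(f"pics/{n}0.png") for n in("top","side")}
res={};ovs=[]
for k,uv,y in(("a",(450,232),-.1),("b",(337,181),.08),("c",(276,246),-.1),("d",(397,248),-.08)):
    x=unproj(np.array(uv),10,"top")
    p,c,m,ov=fit([charger(k)],[*x,y],ims,op=14,thr=1.4);res[k]=p[0];print(k,x.round(),p.round(3),round(c),m)
    ovs+=ov
x=unproj(np.array((201,215)),60,"top")
st=[pack("a",0),pack("b",32),pack("c",62),pack("d",92)]
p,c,m,ov=fit(st,[[*x,.05]]*4,ims,thr=1.4);print(p.round(3),c,m)
pickle.dump((res,p),open("fit.pkl","wb"))
sheet([o for o in ovs[::2]+ov],"f1.png");sheet(ovs[1::2],"f2.png")
print([proj([*x,60],'side')])
E
```

```text
a [ 513. -368.] [[ 5.00051e+02 -3.68908e+02 -1.12000e-01]] 1523 [1183.9375, 819.6875]
b [666. -26.] [[ 6.54003e+02 -2.49430e+01  1.34000e-01]] 190 [813.4375, 715.125]
c [465. 156.] [[ 4.51813e+02  1.59175e+02 -1.46000e-01]] 198 [585.375, 817.125]
d [ 463. -208.] [[ 4.45455e+02 -2.10544e+02 -4.90000e-02]] 785 [400.5, 389.1875]
[[ 5.44558e+02  3.77403e+02 -1.80000e-02]
 [ 5.41549e+02  3.79595e+02  4.52000e-01]
 [ 5.45187e+02  3.80421e+02 -9.10000e-02]
 [ 5.41593e+02  3.82462e+02  1.65000e-01]] 162.625 [880.8125, 3229.625]
[array([[326.09497142, 303.84133186]])]
```

View pics/f1.png

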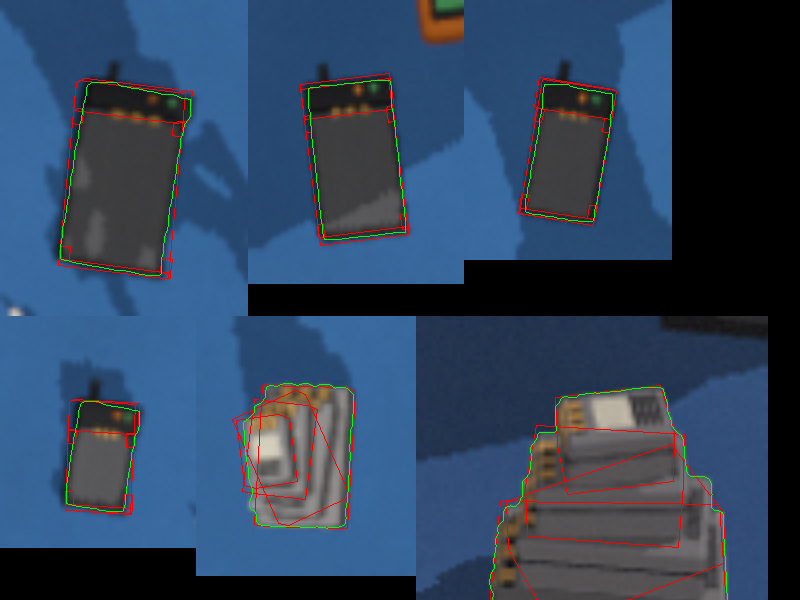

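The B and C charger fits are good. In the side view the masks for A and D are poor, and the joint fit of the stack doesn't pin down the yaws. I'll read pack poses from the seam lines on the +y faces in the side view, which have known heights, and fit the chargers from the top only.

```bash
python3 - <<'E'
from h import *
ims={n:cv2.imread(f"pics/{n}0.png") for n in("top","side")}
res,_=pickle.load(open("fit.pkl","rb"))
for k in "abcd":
    p,c,m,ov=fit([charger(k)],res[k],ims,op=14,thr=1.6,cams=("top",));print(k,p.round(3),round(c),m)
    res[k+"t"]=p[0]
pickle.dump(res,open("ch.pkl","wb"))
seams=dict(a=((302,335.5),(361,336.5),16),b=((308,319.5),(355.5,322.5),47),c=((314,306.5),(351,306.5),77),d=((320.5,294.5),(347.5,291.5),106))
st={}
for k,(l,r,z) in seams.items():
    l=unproj(np.array(l),z,"side");r=unproj(np.array(r),z,"side");d=l-r;y=np.arctan2(d[1],d[0]);L,W,H=PK[k]
    c=(l+r)/2+W/2*np.array([np.sin(y),-np.cos(y)]);st[k]=(*c,y);print(k,np.hypot(*d).round(1),c.round(1),y.round(3))
q=[unproj(np.array(p),120,"side") for p in((318.5,279),(344.5,276),(348,287),(319.5,290))];print(np.round(q,1),np.mean(q,0))
pickle.dump(st,open("st.pkl","wb"))
o=[]
for n,(u,v,w,h) in(("top",(175,190,50,56)),("side",(290,268,80,80))):
    k=7 if n=="side" else 5
    m=cv2.resize(ims[n][v:v+h,u:u+w],None,fx=k,fy=k,interpolation=cv2.INTER_CUBIC)
    for kk,z in zip("abcd",(0,32,62,92)):
        b=place(pack(kk,z)[0],st[kk]);Q=((proj(b,n)-[u,v]+.5)*k-.5).astype(int)
        cv2.polylines(m,[Q[[1,3,7,5]]],1,(0,0,255));
    o.append(m)
for kk in "ad":
    u,v,w,h=roi_of(charger_:=[place(b,res[kk+"t"]) for b in charger(kk)],"side",8)
    m=cv2.resize(ims["side"][v:v+h,u:u+w],None,fx=3,fy=3,interpolation=cv2.INTER_CUBIC);m=cv2.convertScaleAbs(m,alpha=1.6,beta=20)
    for b in charger_[:3]: cv2.polylines(m,[cv2.convexHull(((proj(b,"side")-[u,v]+.5)*3).astype(np.int32))],1,(0,0,255))
    o.append(m)
print([x.shape for x in o])
o[0]=np.vstack([o[0],np.zeros((280,250,3),np.uint8)]);y=280
for m in o[2:]:
    hh=min(m.shape[0],560-y);ww=min(m.shape[1],250);o[0][y:y+hh,:ww]=m[:hh,:ww];y+=hh
cv2.imwrite("pics/g1.png",np.hstack(o[:2])[:, :800])
E
```

```text
a [[ 5.00325e+02 -3.68729e+02 -1.22000e-01]] 126 [1202.75]
b [[ 6.54021e+02 -2.49430e+01  1.34000e-01]] 84 [831.25]
c [[ 4.51801e+02  1.59172e+02 -1.46000e-01]] 69 [599.5]
d [[ 4.45300e+02 -2.09953e+02 -8.50000e-02]] 64 [410.8125]
a 105.0 [543.1 376.4] -0.019
b 83.5 [541.1 376.1] -0.081
c 63.8 [541.4 377. ] -0.001
d 46.3 [540.8 378.7] 0.153
[[565.  374.2]
 [520.1 366.7]
 [515.2 394.1]
 [562.7 401.1]] [540.75833435 384.01920518]
[(280, 250, 3), (560, 560, 3), (108, 177, 3), (99, 132, 3)]
```

View pics/g1.png

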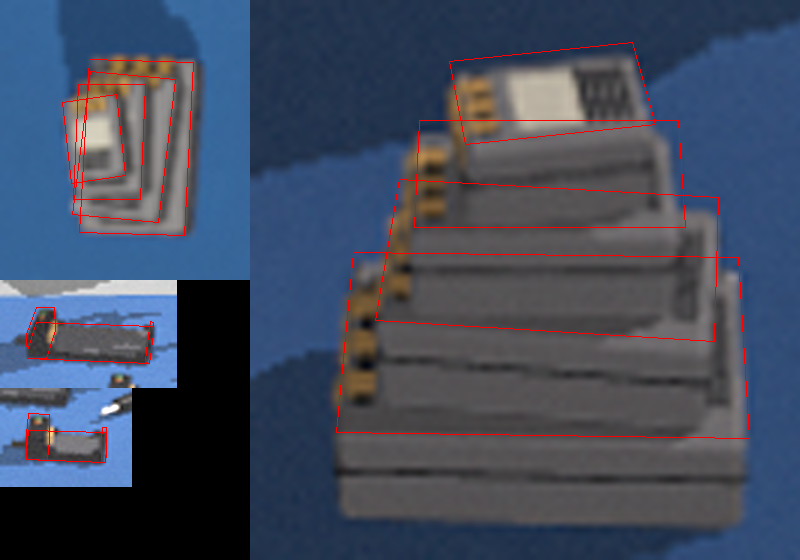

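Seam lengths match the pack dimensions, so the stack estimate is good to a few mm. The two cameras differ on D's y by about 4 mm, which the jaw opening covers. I'll test the yaw sign and the finger swing first.

>>> arm_command(
  translation=[
    [0, 0, 0],
    [0, 0, 0],
    [0, 0, 0],
    [0, 0, 0],
    [0, 0, 0],
    [0, 0, 0],
  ],
  yaw=[1, 0.8, 0, 0, 0, 0],
  claw=[0.2, 0.2, 0.2, 0.2, 0.2, 0.2],
)

```text
t: 0.7
eef_pos: [160.8, -525.9, 250.2]
tool_rot: [-3.132, -0.241, 0.0]
force: [-1.0, -1.0, -0.8]
width: 50.9
grip_force: 0.0
```

```bash
cat >> h.py <<'E'
def plan(x,y,z,h):
    from cell import get_state,ctrl
    s=get_state();M=R.from_rotvec(s["tool_rot"]).as_matrix();hd=np.arctan2(M[1,0],M[0,0])
    t=np.array([x,y,z])-s["eef_pos"];dh=(h-hd+np.pi/2)%np.pi-np.pi/2
    c=lambda a:np.array([[np.cos(a),np.sin(a),0],[np.sin(a),-np.cos(a),0],[0,0,-1]])
    print("t",round(s["t"],2),"pos",s["eef_pos"].round(1),"h",hd.round(3),"q",s["qpos"].round(2),"w",round(s["width"],1),"gf",round(s["grip_force"],1),"F",s["force"].round(1),"oh",ctrl.finger_overhang)
    print("yaw total",(-dh/.08).round(2),"shift after yaw",((c(hd+dh).T@t)/120).round(3),"before yaw",((c(hd).T@t)/120).round(3),"tilt",M[2].round(3))
E
python3 -c "
from h import *
plan(541,379,170,.153)"
```

```text
t 0.7 pos [ 160.8 -525.9  250.2] h 0.154 q [-1.27  0.09  0.18  1.66 -0.    1.71] w 50.9 gf 0.0 F [-1.  -1.  -0.8] oh 19.0
yaw total 0.01 shift after yaw [ 4.28  -6.97   0.669] before yaw [ 4.285 -6.967  0.669] tilt [-0. -0. -1.]
```

>>> arm_command(
  translation=[
    [0, 0, 0],
    [0, 0, 0],
    [0, 0, 0],
    [0, 0, 0],
    [0, 0, 0],
    [0, 0, 0],
    [0, 0, 0],
    [0, 0, 0],
    [0, 0, 0],
    [0, 0, 0],
    [0, 0, 0],
    [0, 0, 0],
  ],
  yaw=[-1, -1, -1, -1, -1, -1, -1, -1, -1, -1, -1, -1],
  claw=[0.2, 0.2, 0.2, 0.2, 0.2, 0.2, 0.2, 0.2, 0.2, 0.2, 0.2, 0.2],
)

```text
t: 1.9
eef_pos: [160.9, -526.0, 250.3]
tool_rot: [2.664, 1.664, 0.0]
force: [-0.1, -0.8, -0.8]
width: 50.4
grip_force: 0.0
```

>>> arm_command(
  translation=[
    [0, 0, 0],
    [0, 0, 0],
    [0, 0, 0],
    [0, 0, 0],
    [0, 0, 0],
    [0, 0, 0],
    [0, 0, 0],
    [0, 0, 0],
    [0, 0, 0],
    [0, 0, 0],
    [0, 0, 0],
    [0, 0, 0],
  ],
  yaw=[-1, -1, -1, -1, -1, -1, -1, -1, -1, -1, -1, -1],
  claw=[0.2, 0.2, 0.2, 0.2, 0.2, 0.2, 0.2, 0.2, 0.2, 0.2, 0.2, 0.2],
)

```text
t: 3.1
eef_pos: [160.9, -526.0, 250.3]
tool_rot: [1.595, 2.707, -0.0]
force: [-0.9, 0.6, -0.3]
width: 51.2
grip_force: 0.0
```

>>> arm_command(
  translation=[
    [0, 0, 0],
    [0, 0, 0],
    [0, 0, 0],
    [0, 0, 0],
    [0, 0, 0],
    [0, 0, 0],
    [0, 0, 0],
    [0, 0, 0],
    [0, 0, 0],
    [0, 0, 0],
    [0, 0, 0],
    [0, 0, 0],
  ],
  yaw=[-1, -1, -1, -1, -1, -1, -1, -1, -1, -1, -1, -1],
  claw=[0.2, 0.2, 0.2, 0.2, 0.2, 0.2, 0.2, 0.2, 0.2, 0.2, 0.2, 0.2],
)

```text
t: 4.3
eef_pos: [160.8, -525.9, 250.3]
tool_rot: [-0.165, -3.137, -0.0]
force: [-0.5, 0.4, 0.3]
width: 51.2
grip_force: 0.0
```

>>> arm_command(
  translation=[
    [0, 0, 0],
    [0, 0, 0],
    [0, 0, 0],
    [0, 0, 0],
    [-0.2, 0.32, 0],
    [-0.2, 0.32, 0],
    [-0.2, 0.32, 0],
    [-0.2, 0.32, 0],
    [-0.2, 0.32, 0],
    [-0.2, 0.32, 0],
    [-0.2, 0.32, 0],
    [-0.2, 0.32, 0],
  ],
  yaw=[-1, -1, -1, -0.27, 0, 0, 0, 0, 0, 0, 0, 0],
  claw=[0.2, 0.2, 0.2, 0.2, 0.2, 0.2, 0.2, 0.2, 0.2, 0.2, 0.2, 0.2],
)

```text
t: 5.5
eef_pos: [304.0, -191.5, 250.5]
tool_rot: [-0.237, 3.132, -0.001]
force: [0.9, -1.0, 0.3]
width: 51.1
grip_force: 0.0
```

>>> arm_command(
  translation=[
    [-0.2, 0.32, 0],
    [-0.2, 0.32, 0],
    [-0.2, 0.32, 0],
    [-0.2, 0.32, 0],
    [-0.2, 0.32, 0],
    [-0.2, 0.32, 0],
    [-0.2, 0.32, 0],
    [-0.2, 0.32, 0],
    [-0.2, 0.32, 0],
    [-0.2, 0.32, 0],
    [0, 0, 0],
    [0, 0, 0],
  ],
  yaw=[0, 0, 0, 0, 0, 0, 0, 0, 0, 0, 0, 0],
  claw=[0.2, 0.2, 0.2, 0.2, 0.2, 0.2, 0.2, 0.2, 0.2, 0.2, 0.2, 0.2],
)

```text
t: 6.7
eef_pos: [482.5, 223.6, 249.6]
tool_rot: [0.241, -3.131, 0.001]
force: [0.2, 0.7, 0.7]
width: 51.3
grip_force: 0.0
```

```bash
python3 -c "
from h import *
plan(541,379,170,.153)"
```

```text
t 6.7 pos [482.5 223.6 249.6] h -2.988 q [ 0.43  0.04  0.13  1.66 -0.    0.28] w 51.3 gf 0.0 F [0.2 0.7 0.7] oh 19.0
yaw total 0.01 shift after yaw [-0.679  1.205  0.663] before yaw [-0.68   1.205  0.663] tilt [ 0.002 -0.001 -1.   ]
```

>>> arm_command(
  translation=[
    [-0.17, 0.3, 0.0],
    [-0.17, 0.3, 0.0],
    [-0.17, 0.3, 0.0],
    [-0.17, 0.305, 0.0],
    [0, 0, 0.2],
    [0, 0, 0.2],
    [0, 0, 0.2],
    [0, 0, 0.06],
    [0, 0, 0],
  ],
  yaw=[0, 0, 0, 0, 0, 0, 0, 0, 0],
  claw=[0.2, 0.2, 0.2, 0.2, 0.2, 0.2, 0.2, 0.2, 0.2],
)

```text
t: 7.6
eef_pos: [541.0, 377.0, 170.9]
tool_rot: [0.237, -3.132, 0.001]
force: [0.6, 0.1, 0.9]
width: 51.0
grip_force: 0.0
```

```bash
cat >> h.py <<'E'
def zoom(ims,specs,name,boxes=(),pts=()):
    o=[]
    for n,(u,v,w,h),k in specs:
        m=cv2.resize(ims[n][v:v+h,u:u+w],None,fx=k,fy=k,interpolation=cv2.INTER_CUBIC);m=cv2.convertScaleAbs(m,alpha=1.3,beta=15)
        for b in boxes:
            q=((proj(b,n)-[u,v]+.5)*k-.5).astype(np.int32)
            for e in((1,3),(3,7),(7,5),(5,1),(3,2),(7,6),(2,6)):cv2.line(m,q[e[0]].tolist(),q[e[1]].tolist(),(0,0,255))
        for p in pts:
            q=((proj(p,n)[0]-[u,v]+.5)*k-.5).astype(int);cv2.drawMarker(m,q.tolist(),(0,255,255),0,9)
        for i in range(0,w,10):cv2.putText(m,str(u+i),(i*k,8),0,.3,(0,255,255),1);cv2.line(m,(i*k,0),(i*k,4),(0,255,255))
        for i in range(0,h,10):cv2.putText(m,str(v+i),(0,i*k+8),0,.3,(0,255,255),1)
        o.append(m)
    H=max(m.shape[0] for m in o);o=[cv2.copyMakeBorder(m,0,H-m.shape[0],0,2,0) for m in o]
    cv2.imwrite("pics/"+name,np.hstack(o)[:600,:800])
E
python3 -c "
from h import *
plan(541,379,117,.153)
i=grab('g2');zoom(i,[('top',(170,150,65,100),5),('side',(285,220,90,110),5)],'g2.png',pts=[[541,379,120],[541,379,151],[541,379,170]])"
```

```text
t 7.6 pos [541.  377.  170.9] h -2.99 q [ 0.61  0.34  0.32  1.55 -0.    0.46] w 51.0 gf 0.0 F [0.6 0.1 0.9] oh 19.0
yaw total -0.02 shift after yaw [-0.002  0.017  0.449] before yaw [-0.002  0.017  0.449] tilt [ 0.001 -0.001 -1.   ]
```

View pics/g2.png

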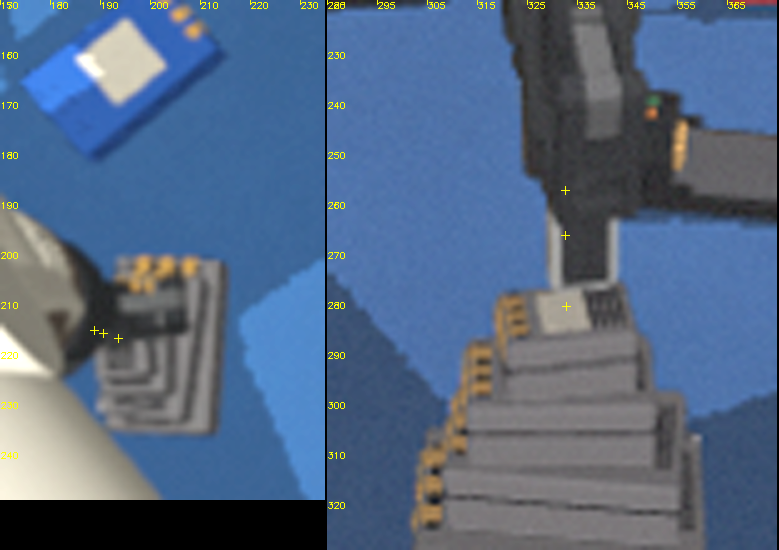

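```bash
python3 -c "
from h import *
for P in [[536.5,406,151],[536.5,406,138],[536.5,406,145],[538.5,393,106],[541,379,120],[541,383,120]]: print(P,proj(P,'side').round(1),proj(P,'top').round(1))
b=place(pack('d',92)[0],(541,379,.153));print(proj(b,'side').round(1))
print(roi_of([b],'side',0))
"
```

```text
[536.5, 406, 151] [[335.3 277.7]] [[180.3 217.9]]
[536.5, 406, 138] [[335.3 283.8]] [[181.7 218.3]]
[536.5, 406, 145] [[335.3 280.5]] [[181.  218.1]]
[538.5, 393, 106] [[334.1 292.8]] [[189.6 218.5]]
[541, 379, 120] [[332.5 280.9]] [[193.3 217.3]]
[541, 383, 120] [[332.5 282.5]] [[191.9 217.3]]
[[344.  285.8]
 [344.1 273.7]
 [347.2 297.7]
 [347.4 285.4]
 [318.4 288.6]
 [318.  276.5]
 [320.7 300.7]
 [320.3 288.4]]
(np.int64(318), np.int64(273), np.int64(30), np.int64(28))
```

The near fingertip is at (336,275), just above the top of D (318–348, 276–290) and centred on it. I'll lower to grasp.

>>> arm_command(
  translation=[
    [0, 0.025, 0.15],
    [0, 0, 0.15],
    [0, 0, 0.1],
    [0, 0, 0.05],
    [0, 0, 0],
    [0, 0, 0],
    [0, 0, 0],
    [0, 0, 0],
    [0, 0, 0],
    [0, 0, 0],
    [0, 0, 0],
  ],
  yaw=[0, 0, 0, 0, 0, 0, 0, 0, 0, 0, 0],
  claw=[0.2, 0.2, 0.2, 0.2, 0.2, 0.2, -1, -1, -1, -1, -1],
)

```text
t: 8.8
eef_pos: [541.2, 381.5, 118.3]
tool_rot: [-0.24, 3.131, 0.002]
force: [-0.2, -0.6, 5.8]
width: 29.0
grip_force: 60.8
```

>>> arm_command(
  translation=[
    [0, 0, -0.05],
    [0, 0, -0.15],
    [0, 0, -0.25],
    [0, 0, -0.25],
    [0, 0, 0],
    [0, 0, 0],
  ],
  yaw=[0, 0, 0, 0, 0, 0],
  claw=[-1, -1, -1, -1, -1, -1],
)

```text
t: 9.4
eef_pos: [541.0, 381.4, 201.7]
tool_rot: [-0.24, 3.131, 0.001]
force: [-0.7, -0.4, -2.3]
width: 29.1
grip_force: 60.1
```

```bash
python3 -c "
from h import *
plan(445.3,-210,100,-.085)
i=grab('g3');zoom(i,[('top',(170,190,50,60),6),('side',(300,220,70,100),6)],'g3.png')"
```

```text
t 9.4 pos [541.  381.4 201.7] h -2.989 q [ 0.61  0.35  0.39  1.61 -0.    0.46] w 29.1 gf 60.1 F [-0.7 -0.4 -2.3] oh 19.0
yaw total 2.97 shift after yaw [ 0.376 -4.979  0.847] before yaw [ 1.539 -4.75   0.847] tilt [-0.001  0.001 -1.   ]
```

View pics/g3.png

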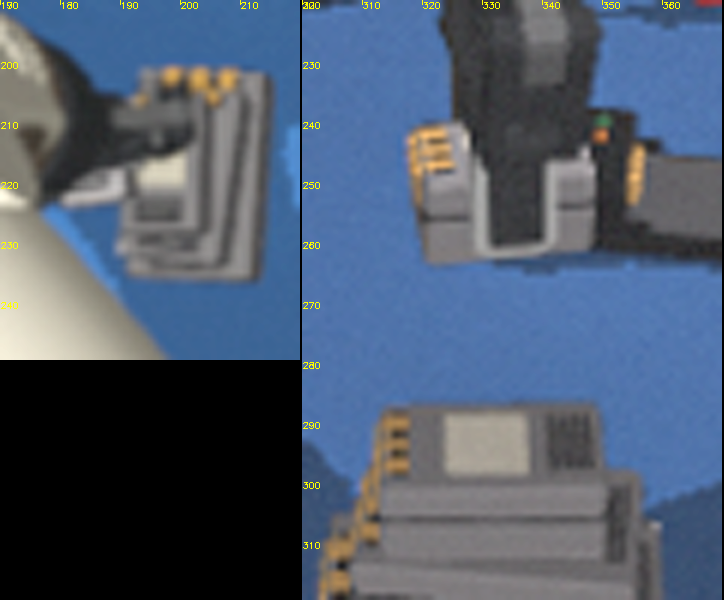

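D is held square. On its near face it spans u 320–349, and the finger is centred at 336, so the pack centre sits about 2 mm toward +x of the TCP. Next I carry it to bay D.

>>> arm_command(
  translation=[
    [0, 0, 0],
    [0, 0, 0],
    [0, 0, 0],
    [0.025, -0.3, 0],
    [0.025, -0.31, 0],
    [0.025, -0.31, 0],
    [0.025, -0.31, 0],
    [0.025, -0.31, 0],
    [0.025, -0.31, 0],
    [0.025, -0.31, 0],
    [0.025, -0.31, 0],
    [0.025, -0.31, 0],
  ],
  yaw=[1, 1, 0.97, 0, 0, 0, 0, 0, 0, 0, 0, 0],
  claw=[-1, -1, -1, -1, -1, -1, -1, -1, -1, -1, -1, -1],
)

```text
t: 10.7
eef_pos: [484.6, 49.7, 199.8]
tool_rot: [-0.133, -3.137, 0.0]
force: [1.1, 0.1, 0.3]
width: 29.0
grip_force: 60.0
```

>>> arm_command(
  translation=[
    [0.025, -0.31, 0],
    [0.025, -0.31, 0],
    [0.025, -0.31, 0],
    [0.025, -0.31, 0],
    [0.025, -0.31, 0],
    [0.025, -0.31, 0],
    [0.025, -0.31, 0],
    [0, 0, 0.25],
    [0, 0, 0.25],
    [0, 0, 0.2],
    [0, 0, 0.15],
    [0, 0, 0],
  ],
  yaw=[0, 0, 0, 0, 0, 0, 0, 0, 0, 0, 0, 0],
  claw=[-1, -1, -1, -1, -1, -1, -1, -1, -1, -1, -1, -1],
)

```text
t: 11.9
eef_pos: [440.6, -205.7, 95.5]
tool_rot: [-0.133, -3.133, -0.004]
force: [0.3, 0.1, -0.7]
width: 28.6
grip_force: 60.0
```

```bash
python3 -c "
from h import *
plan(443.3,-209.8,60,-.085)
ch=pickle.load(open('ch.pkl','rb'));
from cell import get_state
s=get_state();M=R.from_rotvec(s['tool_rot']).as_matrix();e=s['eef_pos'];hd=np.arctan2(-M[1,0],-M[0,0])
pk=place(pack('d',e[2]-26.3)[0],(e[0]+2*np.cos(hd),e[1]+2*np.sin(hd),hd))
bs=[place(b,ch['dt']) for b in charger('d')[:3]]
i=grab('g4');zoom(i,[('top',(360,205,60,75),6),('side',(340,150,50,60),8)],'g4.png',boxes=bs+[pk])"
```

```text
t 11.9 pos [ 440.6 -205.7   95.5] h 3.057 q [-0.44 -0.06 -0.27  1.37  0.   -0.35] w 28.6 gf 60.0 F [ 0.3  0.1 -0.7] oh 19.0
yaw total 0.0 shift after yaw [-0.025 -0.032  0.296] before yaw [-0.025 -0.032  0.296] tilt [ 0.006  0.002 -1.   ]
```

View pics/g4.png

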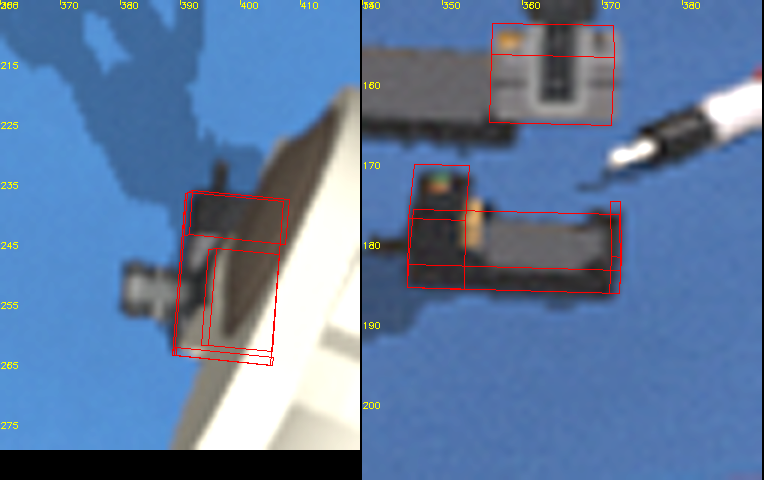

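The predicted pack box overlays the real one to within half a pixel. In the side view the charger sits about 1 px lower than its model, roughly +2 mm in y. I'll split that difference and lower.

>>> arm_command(
  translation=[
    [-0.022, -0.022, 0.1],
    [0, 0, 0.12],
    [0, 0, 0.12],
    [0, 0, 0.07],
    [0, 0, 0.04],
    [0, 0, 0.02],
    [0, 0, 0],
    [0, 0, 0],
  ],
  yaw=[0, 0, 0, 0, 0, 0, 0, 0],
  claw=[-1, -1, -1, -1, -1, -1, -1, -1],
)

```text
t: 12.8
eef_pos: [445.3, -209.5, 43.1]
tool_rot: [0.133, 3.138, -0.0]
force: [-0.3, 0.3, -0.4]
width: 28.9
grip_force: 60.0
```

```bash
python3 -c "
from h import *
plan(443.0,-208.5,36.3,-.085)"
```

```text
t 12.8 pos [ 445.3 -209.5   43.1] h 3.057 q [-0.44 -0.03 -0.35  1.25  0.   -0.35] w 28.9 gf 60.0 F [-0.3  0.3 -0.4] oh 19.0
yaw total 0.0 shift after yaw [0.02  0.007 0.057] before yaw [0.02  0.007 0.057] tilt [-0.001 -0.    -1.   ]
```

>>> arm_command(
  translation=[
    [0.02, 0.007, 0.02],
    [0, 0, 0.015],
    [0, 0, 0.012],
    [0, 0, 0.01],
    [0, 0, 0],
    [0, 0, 0],
    [0, 0, 0],
  ],
  yaw=[0, 0, 0, 0, 0, 0, 0],
  claw=[-1, -1, -1, -1, -1, -1, -1],
)

```text
t: 13.5
eef_pos: [442.7, -208.4, 36.3]
tool_rot: [0.133, 3.139, -0.0]
force: [-3.2, 1.5, 5.6]
width: 28.7
grip_force: 60.6
```

```bash
python3 -c "
from h import *
plan(443.0,-208.5,36.3,-.085)"
```

```text
t 13.5 pos [ 442.7 -208.4   36.3] h 3.057 q [-0.44 -0.03 -0.36  1.24 -0.   -0.36] w 28.7 gf 60.6 F [-3.2  1.5  5.6] oh 19.0
yaw total 0.0 shift after yaw [-0.002 -0.001 -0.   ] before yaw [-0.002 -0.001 -0.   ] tilt [-0. -0. -1.]
```

>>> arm_command(
  translation=[
    [0, 0, 0],
    [0, 0, 0],
    [0, 0, 0],
    [0, 0, 0],
    [0, 0, -0.1],
    [0, 0, -0.3],
    [0, 0, -0.3],
    [0, 0, -0.3],
    [0, 0, -0.3],
    [0, 0, 0],
  ],
  yaw=[0, 0, 0, 0, 0, 0, 0, 0, 0, 0],
  claw=[0.2, 0.2, 0.2, 0.2, 0.2, 0.2, 0.2, 0.2, 0.2, 0.2],
)

```text
t: 14.5
eef_pos: [444.3, -209.1, 197.9]
tool_rot: [0.133, 3.131, -0.005]
force: [0.1, 0.1, 0.2]
width: 51.2
grip_force: 0.0
```

```bash
python3 -c "
from h import *
st={}
ims={n:cv2.imread(f'pics/{n}_g3.png') for n in('top','side')}
# C picks from g3 (side): seam ends z=77, top corners z=92
for l,r,z in (((313,305.5),(350.5,305.5),77),):
    l=unproj(np.array(l),z,'side');r=unproj(np.array(r),z,'side');d=l-r;y=np.arctan2(d[1],d[0]);c=(l+r)/2+19*np.array([np.sin(y),-np.cos(y)]);print(np.hypot(*d),c,y)
print(unproj(np.array((313.5,287)),92,'side'),unproj(np.array((348.5,286.5)),92,'side'),unproj(np.array((350.5,299.5)),92,'side'))
i=grab('g5');zoom(i,[('side',(340,150,50,60),7),('side',(295,275,70,75),6)],'g5.png',boxes=[place(pack('c',62)[0],(541.4,378,0))])
plan(541.4,378,150,0)"
```

```text
64.87098489377841 [542.66408658 374.66081443] -0.0006085500629128772
[574.80851135 363.66362981] [512.58923818 362.55379052] [510.55188793 394.57446243]
t 14.6 pos [ 443.2 -208.6  193.2] h 3.057 q [-0.44 -0.07 -0.1   1.55  0.   -0.36] w 51.5 gf 0.0 F [-0.4 -0.6 -0.5] oh 19.0
yaw total -1.06 shift after yaw [-0.819  4.888  0.36 ] before yaw [-0.402  4.94   0.36 ] tilt [-0.002 -0.001 -1.   ]
```

View pics/g5.png

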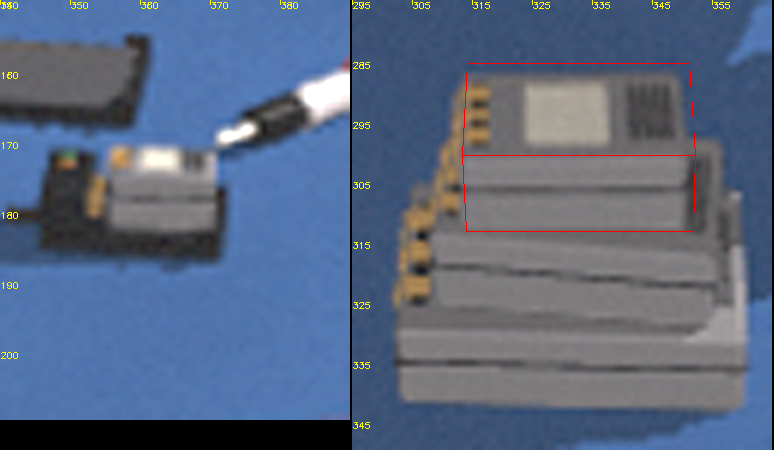

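D is seated in its bay against the block end, right way up. For C the overlay matches at the near edge, so I'll use (542.5, 379) with yaw 0.

>>> arm_command(
  translation=[
    [0, 0, 0],
    [-0.05, 0.306, 0],
    [-0.052, 0.306, 0],
    [-0.052, 0.306, 0],
    [-0.052, 0.306, 0],
    [-0.052, 0.306, 0],
    [-0.052, 0.306, 0],
    [-0.052, 0.306, 0],
    [-0.052, 0.306, 0],
    [-0.052, 0.306, 0],
    [-0.052, 0.306, 0],
    [-0.052, 0.306, 0],
  ],
  yaw=[-1, -0.06, 0, 0, 0, 0, 0, 0, 0, 0, 0, 0],
  claw=[0.45, 0.45, 0.45, 0.45, 0.45, 0.45, 0.45, 0.45, 0.45, 0.45, 0.45, 0.45],
)

```text
t: 15.8
eef_pos: [510.8, 196.9, 190.7]
tool_rot: [0.0, -3.14, 0.001]
force: [1.5, -1.0, 0.1]
width: 62.3
grip_force: 0.0
```

>>> arm_command(
  translation=[
    [-0.052, 0.306, 0],
    [-0.052, 0.306, 0],
    [-0.052, 0.306, 0],
    [-0.052, 0.306, 0],
    [-0.052, 0.306, 0],
    [0, 0, 0.18],
    [0, 0, 0.18],
    [0, 0, 0],
    [0, 0, 0],
  ],
  yaw=[0, 0, 0, 0, 0, 0, 0, 0, 0],
  claw=[0.45, 0.45, 0.45, 0.45, 0.45, 0.45, 0.45, 0.45, 0.45],
)

```text
t: 16.7
eef_pos: [542.1, 378.7, 148.0]
tool_rot: [-0.0, -3.14, 0.002]
force: [-0.2, -0.3, 0.7]
width: 62.2
grip_force: 0.0
```

```bash
python3 -c "
from h import *
plan(542.5,379,89.5,0)"
```

```text
t 16.7 pos [542.1 378.7 148. ] h 3.141 q [ 0.61  0.34  0.28  1.51 -0.    0.61] w 62.2 gf 0.0 F [-0.2 -0.3  0.7] oh 19.0
yaw total -0.0 shift after yaw [-0.004  0.003  0.488] before yaw [-0.004  0.003  0.488] tilt [ 0.002 -0.001 -1.   ]
```

>>> arm_command(
  translation=[
    [0, 0, 0.15],
    [0, 0, 0.15],
    [0, 0, 0.12],
    [0, 0, 0.06],
    [0, 0, 0],
    [0, 0, 0],
    [0, 0, 0],
    [0, 0, 0],
    [0, 0, 0],
    [0, 0, 0],
    [0, 0, 0],
  ],
  yaw=[0, 0, 0, 0, 0, 0, 0, 0, 0, 0, 0],
  claw=[0.45, 0.45, 0.45, 0.45, 0.45, 0.45, -1, -1, -1, -1, -1],
)

```text
t: 17.8
eef_pos: [543.0, 379.4, 92.3]
tool_rot: [0.0, 3.14, 0.002]
force: [-0.6, 0.6, 5.6]
width: 36.7
grip_force: 62.3
```

```bash
python3 -c "
from h import *
plan(542.5,379,89.5,0)"
```

```text
t 17.8 pos [543.  379.4  92.3] h 3.142 q [ 0.61  0.35  0.18  1.4  -0.    0.61] w 36.7 gf 62.3 F [-0.6  0.6  5.6] oh 19.0
yaw total -0.0 shift after yaw [ 0.004 -0.003  0.024] before yaw [ 0.004 -0.003  0.024] tilt [-0.002  0.001 -1.   ]
```

>>> arm_command(
  translation=[
    [0, 0, -0.05],
    [0, 0, -0.15],
    [0, 0, -0.25],
    [0, 0, -0.25],
    [0, 0, -0.2],
    [0, 0, 0],
    [0, 0, 0],
    [0, 0, 0],
  ],
  yaw=[0, 0, 0, 0, 0, 0, 0, 0],
  claw=[-1, -1, -1, -1, -1, -1, -1, -1],
)

```text
t: 18.6
eef_pos: [542.1, 378.8, 197.2]
tool_rot: [-0.0, -3.139, 0.002]
force: [-0.0, 1.5, -1.9]
width: 36.4
grip_force: 61.5
```

```bash
python3 -c "
from h import *
plan(451.8,159.2,100,-.146)
from cell import get_state
s=get_state();e=s['eef_pos']
i=grab('g6');zoom(i,[('side',(295,215,75,135),4),('top',(170,190,55,60),7)],'g6.png',boxes=[place(pack('c',e[2]-27.5)[0],(e[0],e[1],0)),place(pack('b',32)[0],(541.1,378,-.081))])"
```

```text
t 18.6 pos [542.1 378.8 197.2] h 3.142 q [0.61 0.35 0.39 1.61 0.   0.61] w 36.4 gf 61.5 F [-0.   1.5 -1.9] oh 19.0
yaw total 1.82 shift after yaw [ 0.478 -1.92   0.81 ] before yaw [ 0.753 -1.83   0.81 ] tilt [ 0.002 -0.001 -1.   ]
```

View pics/g6.png

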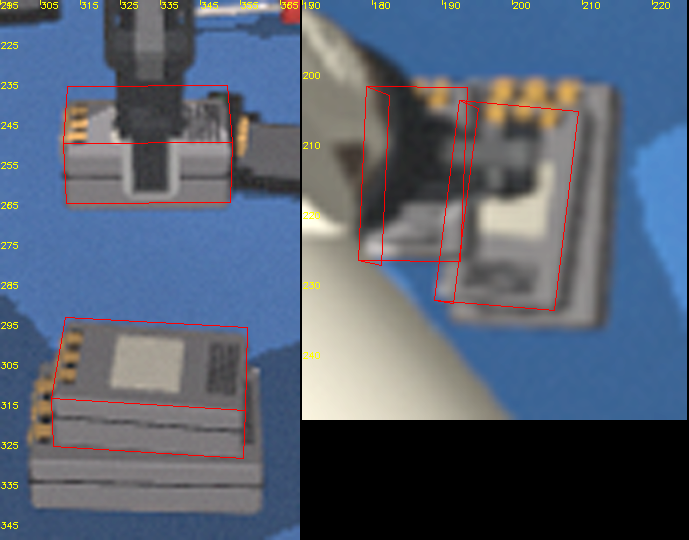

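C is held with its centre on the TCP: the near face spans 310–350 and the finger sits at 331. B on the stack matches its model to about 1 px in the side view, and the top view puts it slightly toward −y. Next, bay C.

>>> arm_command(
  translation=[
    [0, 0, 0],
    [0, 0, 0],
    [0.068, -0.27, 0],
    [0.068, -0.275, 0],
    [0.068, -0.275, 0],
    [0.068, -0.275, 0],
    [0.068, -0.275, 0],
    [0.068, -0.275, 0],
    [0.07, -0.275, 0.15],
    [0, 0, 0.25],
    [0, 0, 0.25],
    [0, 0, 0.1],
  ],
  yaw=[1, 0.82, 0, 0, 0, 0, 0, 0, 0, 0, 0, 0],
  claw=[-1, -1, -1, -1, -1, -1, -1, -1, -1, -1, -1, -1],
)

```text
t: 19.9
eef_pos: [450.7, 158.7, 105.8]
tool_rot: [-0.229, -3.129, 0.003]
force: [-0.4, -0.4, -1.8]
width: 37.1
grip_force: 61.4
```

>>> arm_command(
  translation=[
    [0, 0, 0],
    [0, 0, 0],
    [0, 0, 0],
  ],
  yaw=[0, 0, 0],
  claw=[-1, -1, -1],
)

```text
t: 20.2
eef_pos: [453.0, 159.9, 110.5]
tool_rot: [0.228, 3.132, 0.001]
force: [-0.1, -0.6, -0.7]
width: 36.4
grip_force: 61.4
```

```bash
python3 -c "
from h import *
plan(451.8,159.2,40,-.146)
ch=pickle.load(open('ch.pkl','rb'));
from cell import get_state
s=get_state();e=s['eef_pos']
bs=[place(b,ch['ct']) for b in charger('c')[:3]]
i=grab('g7');zoom(i,[('side',(335,190,70,85),6),('top',(245,205,60,70),6)],'g7.png',boxes=bs+[place(pack('c',e[2]-30)[0],(e[0],e[1],-.146))])"
```

```text
t 20.2 pos [453.  159.9 110.5] h 2.996 q [ 0.34 -0.09 -0.27  1.39 -0.    0.48] w 36.4 gf 61.4 F [-0.1 -0.6 -0.7] oh 19.0
yaw total 0.01 shift after yaw [ 0.009 -0.007  0.587] before yaw [ 0.009 -0.007  0.587] tilt [-0.002  0.001 -1.   ]
```

View pics/g7.png

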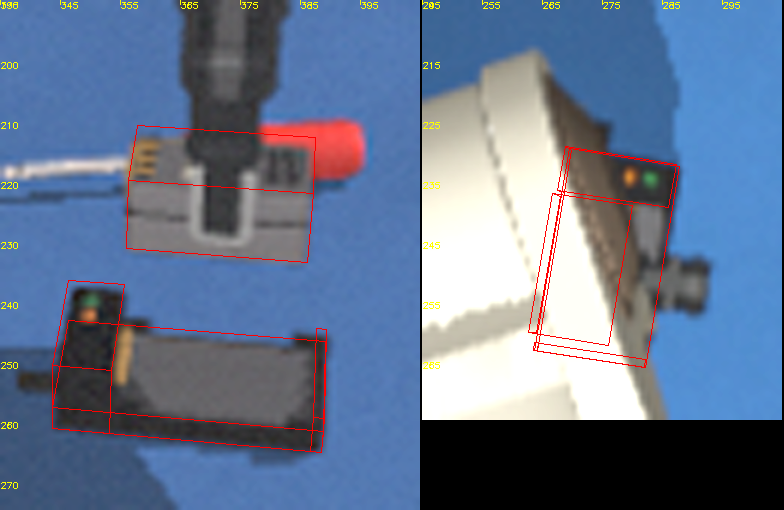

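Both overlays fit: the pack spans 355–386 and the charger 343–388 in the side view. Lowering.

>>> arm_command(
  translation=[
    [0.009, -0.007, 0.12],
    [0, 0, 0.14],
    [0, 0, 0.14],
    [0, 0, 0.08],
    [0, 0, 0.05],
    [0, 0, 0.02],
    [0, 0, 0],
    [0, 0, 0],
    [0, 0, 0],
  ],
  yaw=[0, 0, 0, 0, 0, 0, 0, 0, 0],
  claw=[-1, -1, -1, -1, -1, -1, -1, -1, -1],
)

```text
t: 21.2
eef_pos: [451.5, 159.0, 43.7]
tool_rot: [0.228, 3.132, 0.001]
force: [-0.1, -1.4, -1.3]
width: 36.6
grip_force: 61.5
```

```bash
python3 -c "
from h import *
plan(451.8,159.2,40,-.146)"
```

```text
t 21.2 pos [451.5 159.   43.7] h 2.996 q [ 0.34 -0.06 -0.38  1.26  0.    0.48] w 36.6 gf 61.5 F [-0.1 -1.4 -1.3] oh 19.0
yaw total 0.01 shift after yaw [-0.002  0.002  0.03 ] before yaw [-0.002  0.002  0.03 ] tilt [-0.001  0.    -1.   ]
```

>>> arm_command(
  translation=[
    [0, 0, 0.01],
    [0, 0, 0.01],
    [0, 0, 0.01],
    [0, 0, 0.005],
    [0, 0, 0],
    [0, 0, 0],
  ],
  yaw=[0, 0, 0, 0, 0, 0],
  claw=[-1, -1, -1, -1, -1, -1],
)

```text
t: 21.8
eef_pos: [451.3, 158.9, 40.3]
tool_rot: [0.228, 3.132, 0.001]
force: [-6.5, -1.4, 12.7]
width: 36.9
grip_force: 63.3
```

>>> arm_command(
  translation=[
    [0, 0, 0],
    [0, 0, 0],
    [0, 0, 0],
    [0, 0, 0],
    [0, 0, -0.1],
    [0, 0, -0.25],
    [0, 0, -0.25],
    [0, 0, -0.25],
    [0, 0, -0.25],
    [0, 0, -0.1],
    [0, 0, 0],
    [0, 0, 0],
  ],
  yaw=[0, 0, 0, 0, 0, 0, 0, 0, 0, 0, 0, 0],
  claw=[0.3, 0.3, 0.3, 0.3, 0.3, 0.3, 0.3, 0.3, 0.3, 0.3, 0.3, 0.3],
)

```text
t: 23.0
eef_pos: [451.0, 158.7, 181.9]
tool_rot: [-0.228, -3.132, 0.001]
force: [0.2, 0.4, -0.1]
width: 55.4
grip_force: 0.0
```

```bash
python3 -c "
from h import *
plan(541.1,376.5,61,-.081)"
```

```text
t 23.0 pos [451.  158.7 181.9] h 2.996 q [ 0.34 -0.1  -0.14  1.53 -0.    0.48] w 55.4 gf 0.0 F [ 0.2  0.4 -0.1] oh 19.0
yaw total -0.81 shift after yaw [-0.602  1.869  1.008] before yaw [-0.48   1.904  1.008] tilt [ 0.001 -0.    -1.   ]
```

>>> arm_command(
  translation=[
    [0, 0, 0],
    [-0.086, 0.267, 0],
    [-0.086, 0.267, 0],
    [-0.086, 0.267, 0],
    [-0.086, 0.267, 0],
    [-0.086, 0.267, 0],
    [-0.086, 0.267, 0],
    [-0.086, 0.267, 0],
    [0, 0, 0.25],
    [0, 0, 0.25],
    [0, 0, 0],
    [0, 0, 0],
  ],
  yaw=[-0.81, 0, 0, 0, 0, 0, 0, 0, 0, 0, 0, 0],
  claw=[0.7, 0.7, 0.7, 0.7, 0.7, 0.7, 0.7, 0.7, 0.7, 0.7, 0.7, 0.7],
)

```text
t: 24.2
eef_pos: [540.5, 376.0, 121.7]
tool_rot: [-0.127, -3.137, 0.003]
force: [-0.1, 0.3, -0.1]
width: 72.7
grip_force: 0.0
```

```bash
python3 -c "
from h import *
plan(541.1,376.5,61,-.081)"
```

```text
t 24.2 pos [540.5 376.  121.7] h 3.061 q [ 0.61  0.34  0.22  1.46 -0.    0.69] w 72.7 gf 0.0 F [-0.1  0.3 -0.1] oh 19.0
yaw total 0.0 shift after yaw [-0.004  0.005  0.506] before yaw [-0.004  0.005  0.506] tilt [ 0.002 -0.002 -1.   ]
```

>>> arm_command(
  translation=[
    [0, 0, 0.16],
    [0, 0, 0.16],
    [0, 0, 0.12],
    [0, 0, 0.05],
    [0, 0, 0],
    [0, 0, 0],
    [0, 0, 0],
    [0, 0, 0],
    [0, 0, 0],
    [0, 0, 0],
    [0, 0, 0],
    [0, 0, 0],
  ],
  yaw=[0, 0, 0, 0, 0, 0, 0, 0, 0, 0, 0, 0],
  claw=[0.7, 0.7, 0.7, 0.7, 0.7, 0.7, -1, -1, -1, -1, -1, -1],
)

```text
t: 25.4
eef_pos: [541.8, 376.8, 65.4]
tool_rot: [0.127, 3.137, 0.002]
force: [0.1, -1.6, 5.9]
width: 48.2
grip_force: 63.1
```

>>> arm_command(
  translation=[
    [0, 0, -0.05],
    [0, 0, -0.15],
    [0, 0, -0.25],
    [0, 0, -0.25],
    [0, 0, -0.25],
    [0, 0, -0.1],
    [0, 0, 0],
    [0, 0, 0],
    [0, 0, 0],
  ],
  yaw=[0, 0, 0, 0, 0, 0, 0, 0, 0],
  claw=[-1, -1, -1, -1, -1, -1, -1, -1, -1],
)

```text
t: 26.3
eef_pos: [540.8, 376.2, 187.8]
tool_rot: [-0.127, -3.137, 0.003]
force: [-0.1, -0.6, -4.1]
width: 48.2
grip_force: 62.5
```

```bash
python3 -c "
from h import *
plan(654.0,-24.9,100,.134)
from cell import get_state
s=get_state();e=s['eef_pos']
st=pickle.load(open('st.pkl','rb'))
i=grab('g8');zoom(i,[('side',(290,215,85,135),4),('top',(170,190,55,60),7)],'g8.png',boxes=[place(pack('b',e[2]-30)[0],(e[0],e[1],-.081)),place(pack('a',0)[0],st['a'])])"
```

```text
t 26.3 pos [540.8 376.2 187.8] h 3.061 q [ 0.61  0.34  0.36  1.59 -0.    0.69] w 48.2 gf 62.5 F [-0.1 -0.6 -4.1] oh 19.0
yaw total -2.69 shift after yaw [-0.489 -3.438  0.732] before yaw [-1.21  -3.255  0.732] tilt [ 0.002 -0.002 -1.   ]
```

View pics/g8.png

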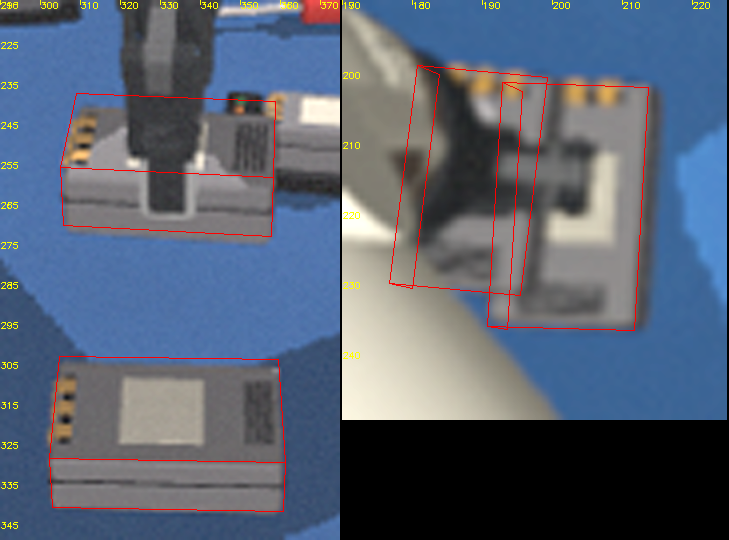

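B is held on centre. Its underside is about 33 mm below the TCP, since the TCP was at 65.4 when gripped on a 32 mm high support. A matches its model. Next, bay B.

>>> arm_command(
  translation=[
    [0, 0, 0],
    [0, 0, 0],
    [0, 0, 0],
    [-0.041, -0.286, 0],
    [-0.041, -0.286, 0],
    [-0.041, -0.286, 0],
    [-0.041, -0.286, 0],
    [-0.041, -0.286, 0],
    [-0.041, -0.286, 0],
    [-0.041, -0.286, 0],
    [-0.041, -0.286, 0],
    [-0.041, -0.286, 0],
  ],
  yaw=[-1, -1, -0.69, 0, 0, 0, 0, 0, 0, 0, 0, 0],
  claw=[-1, -1, -1, -1, -1, -1, -1, -1, -1, -1, -1, -1],
)

```text
t: 27.6
eef_pos: [626.5, 74.9, 189.2]
tool_rot: [0.211, -3.133, 0.0]
force: [-0.1, -0.4, -2.0]
width: 48.6
grip_force: 62.6
```

>>> arm_command(
  translation=[
    [-0.041, -0.286, 0],
    [-0.041, -0.286, 0],
    [-0.041, -0.286, 0],
    [0, 0, 0.2],
    [0, 0, 0.25],
    [0, 0, 0.2],
    [0, 0, 0],
    [0, 0, 0],
    [0, 0, 0],
    [0, 0, 0],
  ],
  yaw=[0, 0, 0, 0, 0, 0, 0, 0, 0, 0],
  claw=[-1, -1, -1, -1, -1, -1, -1, -1, -1, -1],
)

```text
t: 28.6
eef_pos: [655.7, -23.6, 113.8]
tool_rot: [-0.211, 3.132, -0.0]
force: [0.2, 0.2, -2.9]
width: 48.4
grip_force: 62.7
```

```bash
python3 -c "
from h import *
plan(654.0,-24.9,43.4,.134)
ch=pickle.load(open('ch.pkl','rb'));
from cell import get_state
s=get_state();e=s['eef_pos']
bs=[place(b,ch['bt']) for b in charger('b')[:3]]
i=grab('g9');zoom(i,[('side',(250,160,75,75),6),('top',(300,140,58,70),6)],'g9.png',boxes=bs+[place(pack('b',e[2]-33.4)[0],(e[0],e[1],.134))])"
```

```text
t 28.6 pos [655.7 -23.6 113.8] h -3.007 q [-0.04  0.33  0.2   1.43 -0.   -0.17] w 48.4 gf 62.7 F [ 0.2  0.2 -2.9] oh 19.0
yaw total 0.01 shift after yaw [ 0.015 -0.009  0.587] before yaw [ 0.015 -0.009  0.587] tilt [-0.002 -0.    -1.   ]
```

View pics/g9.png

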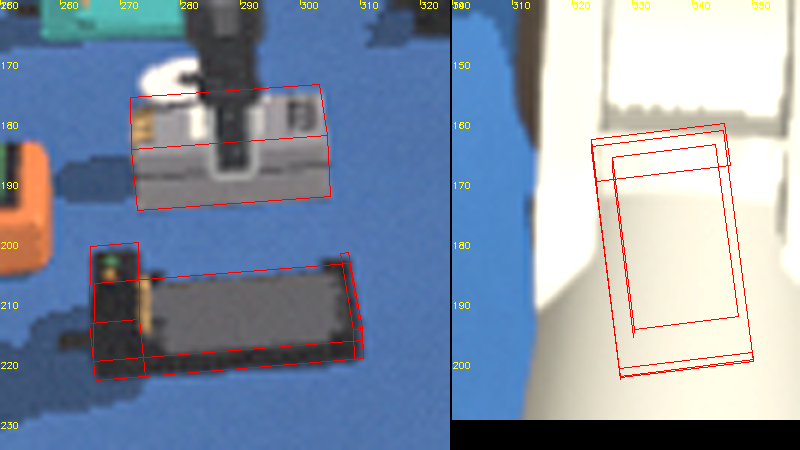

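Pack and bay models both fit in the side view: pack 271–303, charger 265–309. Lowering.

>>> arm_command(
  translation=[
    [0.015, -0.009, 0.12],
    [0, 0, 0.14],
    [0, 0, 0.14],
    [0, 0, 0.08],
    [0, 0, 0.05],
    [0, 0, 0.02],
    [0, 0, 0.01],
    [0, 0, 0],
    [0, 0, 0],
    [0, 0, 0],
  ],
  yaw=[0, 0, 0, 0, 0, 0, 0, 0, 0, 0],
  claw=[-1, -1, -1, -1, -1, -1, -1, -1, -1, -1],
)

```text
t: 29.7
eef_pos: [653.6, -25.0, 45.4]
tool_rot: [-0.211, 3.134, -0.0]
force: [-0.4, -0.4, -2.8]
width: 48.0
grip_force: 62.8
```

```bash
python3 -c "
from h import *
plan(654.0,-24.9,43.4,.134)"
```

```text
t 29.7 pos [653.6 -25.   45.4] h -3.007 q [-0.04  0.35  0.09  1.31 -0.   -0.17] w 48.0 gf 62.8 F [-0.4 -0.4 -2.8] oh 19.0
yaw total 0.0 shift after yaw [-0.004  0.     0.016] before yaw [-0.004  0.     0.016] tilt [-0.001 -0.    -1.   ]
```

>>> arm_command(
  translation=[
    [0, 0, 0.008],
    [0, 0, 0.008],
    [0, 0, 0.005],
    [0, 0, 0],
    [0, 0, 0],
  ],
  yaw=[0, 0, 0, 0, 0],
  claw=[-1, -1, -1, -1, -1],
)

```text
t: 30.2
eef_pos: [653.5, -25.0, 43.5]
tool_rot: [-0.211, 3.133, -0.0]
force: [-2.3, 0.3, 5.0]
width: 48.3
grip_force: 63.6
```

>>> arm_command(
  translation=[
    [0, 0, 0],
    [0, 0, 0],
    [0, 0, 0],
    [0, 0, 0],
    [0, 0, -0.1],
    [0, 0, -0.25],
    [0, 0, -0.25],
    [0, 0, -0.25],
    [0, 0, -0.25],
    [0, 0, 0],
    [0, 0, 0],
  ],
  yaw=[0, 0, 0, 0, 0, 0, 0, 0, 0, 0, 0],
  claw=[0.6, 0.6, 0.6, 0.6, 0.6, 0.6, 0.6, 0.6, 0.6, 0.6, 0.6],
)

```text
t: 31.3
eef_pos: [653.7, -25.0, 175.7]
tool_rot: [-0.211, 3.132, -0.0]
force: [-0.4, 0.0, -1.0]
width: 68.3
grip_force: 0.0
```

```bash
python3 -c "
from h import *
i=grab('g10')
plan(543.1,375.5,32,-.019)"
```

```text
t 31.4 pos [653.  -25.  173.6] h -3.007 q [-0.04  0.33  0.31  1.55 -0.   -0.17] w 68.0 gf 0.0 F [-0.6 -0.4 -0.6] oh 19.0
yaw total 1.92 shift after yaw [0.979 3.319 1.18 ] before yaw [0.46 3.43 1.18] tilt [ 0.001  0.    -1.   ]
```

>>> arm_command(
  translation=[
    [0, 0, 0],
    [0, 0, 0],
    [0.089, 0.302, 0],
    [0.089, 0.302, 0],
    [0.089, 0.302, 0],
    [0.089, 0.302, 0],
    [0.089, 0.302, 0],
    [0.089, 0.302, 0],
    [0.089, 0.302, 0],
    [0.089, 0.302, 0],
    [0.089, 0.302, 0],
    [0.089, 0.302, 0],
  ],
  yaw=[1, 0.92, 0, 0, 0, 0, 0, 0, 0, 0, 0, 0],
  claw=[1, 1, 1, 1, 1, 1, 1, 1, 1, 1, 1, 1],
)

```text
t: 32.6
eef_pos: [552.4, 340.5, 173.0]
tool_rot: [-0.03, -3.14, 0.002]
force: [0.4, 0.2, 0.3]
width: 85.5
grip_force: 0.0
```

>>> arm_command(
  translation=[
    [0.089, 0.302, 0],
    [0, 0, 0.25],
    [0, 0, 0.25],
    [0, 0, 0.15],
    [0, 0, 0],
    [0, 0, 0],
    [0, 0, 0],
  ],
  yaw=[0, 0, 0, 0, 0, 0, 0],
  claw=[1, 1, 1, 1, 1, 1, 1],
)

```text
t: 33.3
eef_pos: [544.0, 376.0, 97.7]
tool_rot: [0.03, 3.14, 0.001]
force: [0.4, -0.9, 0.6]
width: 85.0
grip_force: 0.0
```

```bash
python3 -c "
from h import *
ims={n:cv2.imread(f'pics/{n}_g10.png') for n in('top','side')}
for c in (('top','side'),('top',),('side',)):
    p,f,m,_=fit([pack('a',0)],(543,376,-.02),ims,cams=c,thr=1.4);print(c,p.round(3),f,m)
plan(543.1,375.5,32,-.019)"
```

```text
('top', 'side') [[ 5.44076e+02  3.77502e+02 -2.20000e-02]] 135.25 [811.3125, 2156.375]
('top',) [[ 5.45198e+02  3.77501e+02 -1.40000e-02]] 34.0 [811.3125]
('side',) [[ 5.43828e+02  3.77333e+02 -2.80000e-02]] 89.1875 [2156.375]
t 33.3 pos [544.  376.   97.7] h 3.122 q [ 0.6   0.35  0.19  1.41 -0.    0.62] w 85.0 gf 0.0 F [ 0.4 -0.9  0.6] oh 19.0
yaw total -0.0 shift after yaw [ 0.007 -0.004  0.547] before yaw [ 0.007 -0.004  0.547] tilt [-0.001  0.001 -1.   ]
```

>>> arm_command(
  translation=[
    [0, 0.012, 0.16],
    [0, 0, 0.16],
    [0, 0, 0.14],
    [0, 0, 0.085],
    [0, 0, 0],
    [0, 0, 0],
    [0, 0, 0],
    [0, 0, 0],
    [0, 0, 0],
    [0, 0, 0],
    [0, 0, 0],
    [0, 0, 0],
  ],
  yaw=[0, 0, 0, 0, 0, 0, 0, 0, 0, 0, 0, 0],
  claw=[1, 1, 1, 1, 1, 1, 1, -1, -1, -1, -1, -1],
)

```text
t: 34.5
eef_pos: [544.0, 377.5, 32.1]
tool_rot: [0.03, 3.14, 0.001]
force: [-0.8, -0.5, 5.8]
width: 60.2
grip_force: 67.9
```

```bash
python3 -c "
from h import *
plan(544.3,377.5,32,-.02)"
```

```text
t 34.5 pos [544.  377.5  32.1] h 3.122 q [ 0.61  0.37  0.09  1.29 -0.    0.63] w 60.2 gf 67.9 F [-0.8 -0.5  5.8] oh 19.0
yaw total 0.01 shift after yaw [-0.003 -0.     0.001] before yaw [-0.003 -0.     0.001] tilt [-0.001  0.001 -1.   ]
```

>>> arm_command(
  translation=[
    [0, 0, -0.05],
    [0, 0, -0.15],
    [0, 0, -0.25],
    [0, 0, -0.25],
    [0, 0, -0.25],
    [0, 0, -0.25],
    [0, 0, 0],
    [0, 0, 0],
    [0, 0, 0],
  ],
  yaw=[0, 0, 0, 0, 0, 0, 1, 0.28, 0],
  claw=[-1, -1, -1, -1, -1, -1, -1, -1, -1],
)

```text
t: 35.4
eef_pos: [543.1, 377.0, 173.8]
tool_rot: [-0.19, -3.134, 0.002]
force: [-0.5, -0.5, -4.9]
width: 60.4
grip_force: 66.7
```

```bash
python3 -c "
from h import *
plan(500.3,-368.7,110,-.122)"
```

```text
t 35.4 pos [543.1 377.  173.8] h 3.021 q [0.61 0.35 0.33 1.56 0.   0.73] w 60.4 gf 66.7 F [-0.5 -0.5 -4.9] oh 19.0
yaw total 0.01 shift after yaw [-0.402 -6.212  0.532] before yaw [-0.395 -6.212  0.532] tilt [ 0.002 -0.001 -1.   ]
```

>>> arm_command(
  translation=[
    [-0.018, -0.282, 0],
    [-0.018, -0.282, 0],
    [-0.018, -0.282, 0],
    [-0.018, -0.282, 0],
    [-0.018, -0.282, 0],
    [-0.018, -0.282, 0],
    [-0.018, -0.282, 0],
    [-0.018, -0.282, 0],
    [-0.018, -0.282, 0],
    [-0.018, -0.282, 0],
    [-0.018, -0.282, 0],
    [-0.018, -0.282, 0],
  ],
  yaw=[0, 0, 0, 0, 0, 0, 0, 0, 0, 0, 0, 0],
  claw=[-1, -1, -1, -1, -1, -1, -1, -1, -1, -1, -1, -1],
)

```text
t: 36.6
eef_pos: [519.1, -30.3, 173.8]
tool_rot: [-0.188, -3.134, -0.0]
force: [0.6, -0.7, -4.0]
width: 60.7
grip_force: 67.0
```

>>> arm_command(
  translation=[
    [-0.018, -0.282, 0],
    [-0.018, -0.282, 0],
    [-0.018, -0.282, 0],
    [-0.018, -0.282, 0],
    [-0.018, -0.282, 0],
    [-0.018, -0.282, 0],
    [-0.018, -0.282, 0],
    [-0.018, -0.282, 0],
    [-0.018, -0.282, 0],
    [-0.018, -0.282, 0],
    [0, 0, 0.25],
    [0, 0, 0.25],
  ],
  yaw=[0, 0, 0, 0, 0, 0, 0, 0, 0, 0, 0, 0],
  claw=[-1, -1, -1, -1, -1, -1, -1, -1, -1, -1, -1, -1],
)

```text
t: 37.8
eef_pos: [499.9, -368.6, 113.3]
tool_rot: [-0.191, -3.135, -0.0]
force: [0.1, 0.9, -4.6]
width: 60.4
grip_force: 67.2
```

>>> arm_command(
  translation=[
    [0, 0, 0],
    [0, 0, 0],
    [0, 0, 0],
    [0, 0, 0],
  ],
  yaw=[0, 0, 0, 0],
  claw=[-1, -1, -1, -1],
)

```text
t: 38.2
eef_pos: [501.1, -367.7, 116.8]
tool_rot: [0.19, 3.134, -0.002]
force: [-0.2, -0.4, -3.1]
width: 60.5
grip_force: 67.4
```

```bash
python3 -c "
from h import *
plan(500.3,-368.7,42,-.122)
ch=pickle.load(open('ch.pkl','rb'));
from cell import get_state
s=get_state();e=s['eef_pos']
bs=[place(b,ch['at']) for b in charger('a')[:3]]
i=grab('g11');zoom(i,[('side',(310,115,65,70),6),('top',(415,190,65,80),6)],'g11.png',boxes=bs+[place(pack('a',e[2]-32)[0],(e[0],e[1],-.122))])"
```

```text
t 38.2 pos [ 501.1 -367.7  116.8] h 3.021 q [-0.63  0.25  0.1   1.42 -0.   -0.51] w 60.5 gf 67.4 F [-0.2 -0.4 -3.1] oh 19.0
yaw total 0.01 shift after yaw [ 0.006 -0.009  0.624] before yaw [ 0.006 -0.009  0.624] tilt [-0.002 -0.001 -1.   ]
```

View pics/g11.png

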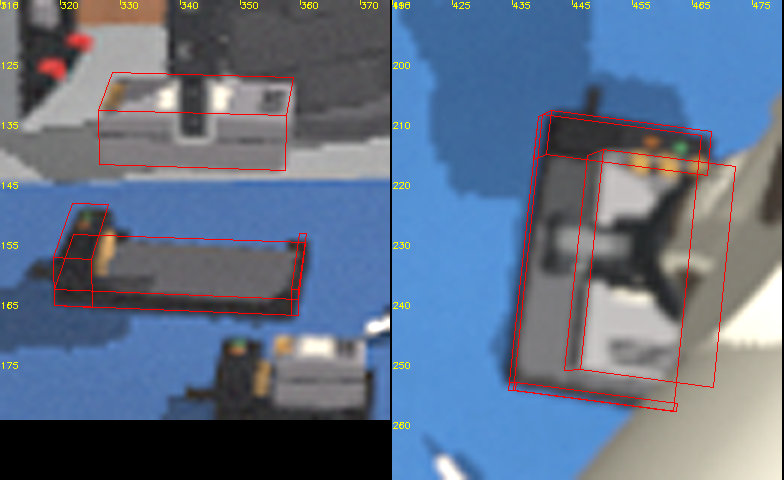

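In the side view the pack spans 326–358. The charger sits about 1 px to the right of its model, about −1.5 mm in x, so I'll bias for that and lower.

>>> arm_command(
  translation=[
    [0.014, -0.003, 0.13],
    [0, 0, 0.15],
    [0, 0, 0.15],
    [0, 0, 0.09],
    [0, 0, 0.05],
    [0, 0, 0.025],
    [0, 0, 0.005],
    [0, 0, 0],
    [0, 0, 0],
    [0, 0, 0],
  ],
  yaw=[0, 0, 0, 0, 0, 0, 0, 0, 0, 0],
  claw=[-1, -1, -1, -1, -1, -1, -1, -1, -1, -1],
)

```text
t: 39.3
eef_pos: [498.9, -367.8, 43.5]
tool_rot: [0.191, 3.135, -0.001]
force: [-0.9, 0.1, -3.9]
width: 60.4
grip_force: 67.4
```

```bash
python3 -c "
from h import *
plan(499.3,-367.9,42,-.122)"
```

```text
t 39.3 pos [ 498.9 -367.8   43.5] h 3.02 q [-0.64  0.27 -0.02  1.28  0.   -0.51] w 60.4 gf 67.4 F [-0.9  0.1 -3.9] oh 19.0
yaw total 0.0 shift after yaw [-0.003 -0.     0.012] before yaw [-0.003 -0.     0.012] tilt [-0.001 -0.    -1.   ]
```

>>> arm_command(
  translation=[
    [0, 0, 0.007],
    [0, 0, 0.007],
    [0, 0, 0.005],
    [0, 0, 0],
    [0, 0, 0],
  ],
  yaw=[0, 0, 0, 0, 0],
  claw=[-1, -1, -1, -1, -1],
)

```text
t: 39.8
eef_pos: [498.8, -367.7, 42.1]
tool_rot: [0.191, 3.135, -0.001]
force: [-3.1, 1.9, 6.5]
width: 60.5
grip_force: 68.7
```

>>> arm_command(
  translation=[
    [0, 0, 0],
    [0, 0, 0],
    [0, 0, 0],
    [0, 0, 0],
    [0, 0, -0.1],
    [0, 0, -0.25],
    [0, 0, -0.25],
    [0, 0, -0.25],
    [0, 0, -0.25],
    [0.2, -0.2, 0],
    [0.2, -0.2, 0],
    [0.2, -0.2, 0],
  ],
  yaw=[0, 0, 0, 0, 0, 0, 0, 0, 0, 0, 0, 0],
  claw=[0.9, 0.9, 0.9, 0.9, 0.9, 0.9, 0.9, 0.9, 0.9, 0.9, 0.9, 0.9],
)

```text
t: 41.0
eef_pos: [417.9, -430.9, 174.0]
tool_rot: [0.189, 3.135, -0.002]
force: [1.2, -1.0, -0.5]
width: 81.3
grip_force: 0.0
```

>>> arm_command(
  translation=[
    [0.25, -0.2, 0],
    [0.25, -0.2, 0],
    [0.25, -0.2, 0],
    [0, -0.2, 0],
    [0, 0, 0],
    [0, 0, 0],
    [0, 0, 0],
  ],
  yaw=[0, 0, 0, 0, 0, 0, 0],
  claw=[0.9, 0.9, 0.9, 0.9, 0.9, 0.9, 0.9],
)

```text
t: 41.7
eef_pos: [318.0, -514.1, 173.0]
tool_rot: [0.19, 3.136, 0.0]
force: [0.2, 0.1, -0.2]
width: 81.1
grip_force: 0.0
```

```bash
python3 -c "
from h import *
i=grab('end');T=i['top'];S=i['side']
c=lambda m,u,v,w,h,k:cv2.convertScaleAbs(cv2.resize(m[v:v+h,u:u+w],None,fx=k,fy=k,interpolation=cv2.INTER_CUBIC),alpha=1.4,beta=15)
a=c(T,250,145,230,120,3.47);b=c(S,225,130,200,85,4)
cv2.imwrite('pics/end.png',np.vstack([cv2.resize(a,(800,360)),cv2.resize(b,(800,240))]))"
```

```text
(no output)
```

View pics/end.png

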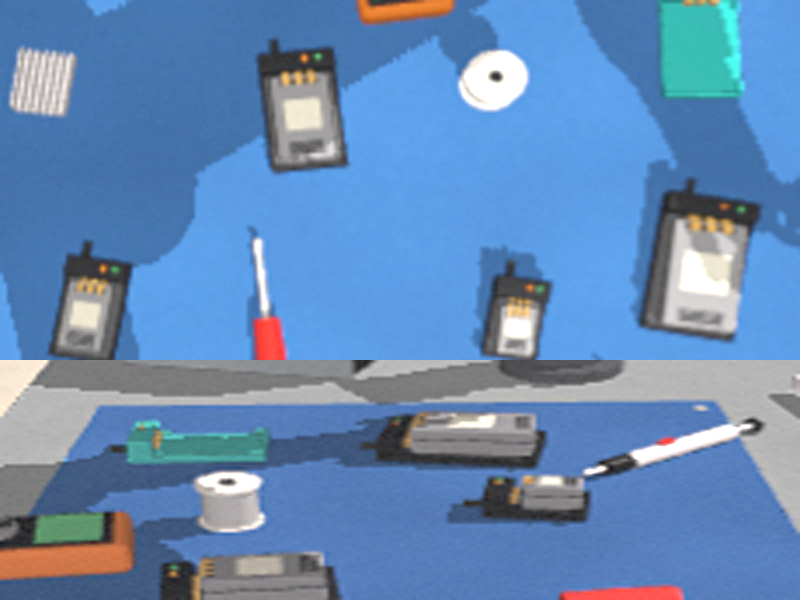

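The final picture shows all four packs flat in their bays, contacts toward the blocks. The heat sink (42,82) and spool (495,80) have not moved, and the arm is clear. Handing in.

```bash
python3 -c "
from cell import workorder
print(workorder.finish_job())"
```

```text
the job is handed in; nothing more can be done
None
```

All four packs are flat and right way up in their matching chargers with contacts toward the blocks, the heat sink and spool were left where they stood, and the job was handed in at about 42 s (no verdict was returned).

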